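# Set and lock the recipe stand's pull-out leg

## Task

Unlock the recipe stand by winding its black wheel anticlockwise by the peg, one full turn, until it stops. Then grip the crossbar of the U-shaped leg, pull the leg out until the crossbar is level with the orange pointer and, keeping it there, run your grip along the bar so that your fingers push the red cam lever fully closed; do not move the lever before the leg is at the pointer. Finish while still gripping the crossbar at the pointer, and leave the pointer and the other things on the worktop where they are.

Things in the scene. Friction and masses are not known exactly. Their poses are not given: they have to be found in the camera images.
- stand: white recipe stand fixed to the worktop. Origin: on the worktop under its middle; x axis points away from the robot to the folded wooden book rest (x up to 148 mm, under 30 mm high), y to its left, z up: 'stand' directions below are these axes. Housing spans x -45 to +55, y -110 to +110 mm, top 60 mm high. The U-shaped leg sticks out in front, toward -x
- leg: U-shaped leg: two 10 mm rods at stand y -85 and +85 mm joined by a round aluminium crossbar along y, 14 mm thick, axis 45 mm high, 75 mm in front of the housing when fully in. Slides to stand -x by up to 75 mm against a spring (3 to 4 N) that draws it in when let go, even with the lever closed; only 2 mm of play until the wheel is wound. Origin: the stand's origin when fully in; moves along
- bar_mid (a point): middle of the crossbar's axis (stand x -120, y 0, height 45 mm when fully in)
- mark (a point): orange pointer, a 16 mm clip with a fin 63 mm high, set stiffly on a thin steel rail (8 mm, 36 mm high, stand y +132, out to x -200 mm) beside the crossbar's left end, 25 to 50 mm farther out than the crossbar when fully in. This point is at the height of the bar's axis, stand y +132 mm. The leg is at its length when bar_mid has the same stand x as this point
- wheel (a joint): angle of the black lock wheel, rad: starts near 0, grows anticlockwise seen from above, end stop at 6.6. Wheel 84 mm across, vertical axis, top of disc 72 mm above the worktop; turns with about 1.3 N at the peg and stays where it is left. Winding it lifts a hidden pin that blocks the leg until about 5.6
- wheel_axis (a point): point on the wheel's axis, 96 mm above the worktop (stand x 15, y 45 mm)
- wheel_peg (a point): centre of the upper part of the aluminium crank peg, 96 mm above the worktop, 32 mm from the wheel's axis; the peg stands upright on the disc, 11 to 13 mm thick, from 72 to 108 mm above the worktop, and its sleeve spins freely, so it can be gripped from above without turning the wrist. At wheel angle 0 it lies on the stand -x side of the axis
- lever (a joint): angle of the red cam lever, rad: 0 to 0.08 at the start (open), 0.6 at its stop (fully closed); stays where it is left; needs about 1 N
- lever_pivot (a point): vertical pivot of the lever on the housing (stand x -28, y -20 mm, height 73 mm)
- lever_tip (a point): centre of the lever's round end (16 mm), 150 mm from the pivot. The lever is a bar 10 mm wide, between heights 67 and 79 mm, above the crossbar. At angle 0 it points to stand -x and 0.25 rad to +y (left); closing swings the tip to -y (right), at 0.6 it points 0.35 rad to the right. Fingers straddling the bar left of the lever push it closed as they slide right along the bar
- salt_shaker: salt shaker, glass with grey top, 44 mm across, 90 mm high; bystander, origin under its middle
- jam_jar: jam jar with dark lid, 78 mm across, 97 mm high; bystander, origin under its middle
- pencil: yellow pencil lying on the worktop, 141 mm long, 7 mm thick; bystander, origin under its middle

How it is judged:
By the outcome, as a careful person would: the job done as asked, in the order asked, and still so for the second after the job is handed in, while the arm keeps its last pose, push and grip.
It also fails if it takes over 64 s, if anything falls off the work surface, if the arm or the gripper's body presses on something with over 40 N, if the wrist force passes 120 N, or if a joint passes its speed limit or range.

## Robot

A 6-joint arm with a two-finger parallel gripper is mounted at the origin on a cart in front of the work surface, level with it; the furniture and walls round the work are solid. World frame = base frame: x ahead of the robot, y to its left, z up, the work surface at z = 0. Lengths are in m, angles in degrees, forces in N, time in s.
With the tool pointing down it reaches from about 0.375 to 0.825 m from the base axis. Payload 5.5 kg.
Tool frame: the origin (TCP) lies midway between the tips of the shut fingers; the grasp point (between the pads) lies arm.grip_depth behind it (arm.grip_depth is the distance from the TCP to the grasp point, in m); z points along the fingers, y is the line along which they close (so a half turn about z gives the same grasp; the last joint's range is limited). The gripper opens to 85 mm and grips with 20 to 120 N. Pads are 22 mm wide; open, the fingers measure 114 mm over their backs; the gripper's body (76 mm by 85 mm) begins 54 mm behind the grasp point. The pads swing forward as they close: fully open they stand 13 mm farther back than shut.
Start: joints at [76.719, 17.962, -2.699, 69.339, 0, 90], TCP at [0.138, 0.584, 0.231] pointing down, gripper open.
Joint ranges: [-152.73, 152.73], [-39.44, 99.34], [-58.76, 71.6], [-118.89, 123.64], [-81.53, 83.1], [-180, 180]. Speed limits (degrees/s): [136.94, 136.94, 172.46, 180, 180, 180].

## Interface

Orientations are given as [roll, pitch, yaw] about the fixed x, y, z axes, in that order (R = Rz(yaw) Ry(pitch) Rx(roll)).
In Python, from workcell import arm gives the robot as it stands.
- The arm moves only by the tool arm_command, never from a script. Its argument "plan" is a list of rows, each an object with "linear": the shift along the world's x, y, z in units of 50 mm (1.0 is 50 mm), a list of three; "roll": the turn about the world's z in units of 5 degrees (1.0 is 5 degrees); "jaw": the closure, from 0 (fully open) to 1 (shut). In form: [{"linear": [tx, ty, tz], "roll": roll, "jaw": jaw}, ...]. A call has 1 to 20 rows; each row shifts and turns the commanded pose from where the row before left it; what a row does not reach is not made up. A row lasts 1/10 s, in which the tool goes at most 50 mm and 8.59 degrees, less where a joint would pass 70% of its speed; a pose out of reach is approached as far as the arm can. A call with a number of a shift or a turn outside -1 to 1 is refused whole. A call with a gripper value outside its range is refused whole. The fingers move at their own pace and stop on an object; "newtons" is the grip in N (left out, the last holds). Time passes only in rows, so rows that do not move let the fingers close. It gives the time, the measured TCP pose, the force, the opening and the grip force at its end, in the units of the state.
- arm.state(): the state, without advancing time (a new reading comes with each control period).
- arm.camera(name): name is "scene" or "top" or "wrist"; returns a dict with "img" (384x512x3 uint8, red, green, blue), "vertical_fov" (degrees; the focal length in pixels is half the picture's height over the tangent of half this angle, whatever the lens; pixels are square), "cx", "cy" (the principal point, pixels), "dist_coeffs" ([k1, k2, p1, p2, k3] as OpenCV has them; the pictures are not rectified), "rvec" (rotation vector, rad) and "tvec" (3), from world to camera coordinates, as OpenCV has them. Camera axes: x right, y down, z forward; pixel columns grow to the right and rows downward; lengths in m; the calibration is good to about 2 mm. A picture is of the moment at which its call begins. There is no depth.
- arm.job_done(): hands the job in; it is judged then, once.
The state is a dict: "time_s": time; "joint_pos": joint angles; "dq": joint speeds; "effort": joint torques, N m; "tool_pos": TCP position; "tool_rot": TCP orientation; "force": force on the tool from outside, world axes, zero at the start; "torque": the same for the moment, N m; "gripper_width": finger opening in m; "grasp_force": force on a finger pad.
Only numpy, scipy, OpenCV 4.12 (cv2) and the standard library are available. Lean on these libraries where they do the work, as an engineer would, in place of code of your own. Each camera call takes 0.05 s, during which the arm holds its last target. There are 200 camera calls.

## Working session

There is one attempt and no reset: what is moved stays moved. The work goes in short steps, Python scripts to look and compute and a tool call to move; the robot and the scene stay as the last step left them, time stands still between calls to the robot, and variables do not carry over. Pictures are saved under pics/ and viewed, at most 10 in all, crops included, and the job is handed in when it is done.

Besides the shell and the picture viewer there is one more tool, called after ">>>" as a command line: name --argument value ..., lists and objects as JSON in quotes. arm_command: Moves the arm, as the interface text tells. Its arguments: {"type":"object","properties":{"plan":{"type":"array"},"newtons":{"type":"number"}},"required":["plan"]}

```bash
mkdir -p pics
cat > h.py <<'E'
import numpy as np, cv2
from workcell import arm
def cam(n):
    c=arm.camera(n); h=c["img"].shape[0]; f=h/2/np.tan(np.radians(c["vertical_fov"])/2)
    c["K"]=np.array([[f,0,c["cx"]],[0,f,c["cy"]],[0,0,1.]]); c["R"]=cv2.Rodrigues(np.array(c["rvec"],float))[0]
    c["t"]=np.array(c["tvec"],float).reshape(3); c["d"]=np.array(c["dist_coeffs"],float); return c
def ray(c,px):
    u=cv2.undistortPoints(np.array(px,float).reshape(-1,1,2),c["K"],c["d"]).reshape(-1,2)
    return -c["R"].T@c["t"], np.c_[u,np.ones(len(u))]@c["R"]
def onz(c,px,z):
    o,d=ray(c,px); return o+d*((z-o[2])/d[:,2])[:,None]
def proj(c,P):
    return cv2.projectPoints(np.array(P,float).reshape(-1,3),np.array(c["rvec"],float),c["t"],c["K"],c["d"])[0].reshape(-1,2)
def save(c,n): cv2.imwrite(f"pics/{n}.png",cv2.cvtColor(c["img"],cv2.COLOR_RGB2BGR))
E
python3 - <<'E'
from h import *
for n in("scene","top"):
    c=cam(n); save(c,n+"0"); print(n,c["K"][0,0],-c["R"].T@c["t"],c["d"])
print(arm.state(),arm.grip_depth)
E
```

```text
scene 409.3907757707562 [-0.01267893  0.92372221  0.46744736] [-0.09184315  0.          0.          0.          0.        ]
top 484.8812478241478 [0.34342286 0.32246351 1.04205275] [-0.19647041  0.          0.          0.          0.        ]
{'time_s': 0.1, 'joint_pos': array([ 7.67208356e+01,  1.80004798e+01, -2.74918587e+00,  6.93373852e+01,
        1.07242063e-03,  8.99994115e+01]), 'dq': array([-0.0061547 , -0.05269897,  0.13171065,  0.01424073,  0.0230699 ,
       -0.02542378]), 'effort': array([ 5.99746018e-04, -5.40766883e+01,  3.40541410e+01,  1.12623425e-02,
       -2.08704785e-05, -4.73584905e-08]), 'tool_pos': array([0.13769491, 0.58346503, 0.23051194]), 'tool_rot': array([-1.79912949e+02, -1.07331350e-03,  1.66721422e+02]), 'force': array([-0.82938057, -0.24540873, -0.08028524]), 'torque': array([-0.02734955, -0.06518144, -0.01601041]), 'grasp_force': 0.0, 'gripper_width': 0.08533307237721931} 0.0187
```

View pics/top0.png

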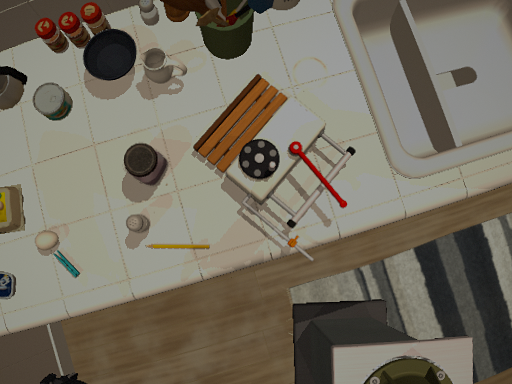

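View pics/scene0.png

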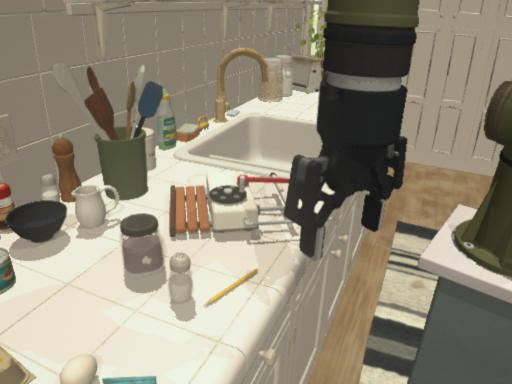

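The top view shows the wheel at (259,158), the lever pivot at (295,148), its tip at (343,204), the crossbar ends at (291,223) and (351,151), and the pointer at (292,242). The scene view shows the stand beyond the gripper, with the lever open. Next I'll get precise features and a close crop.

Run:
```python
from h import *
c=cam("top"); im=c["img"]; hsv=cv2.cvtColor(im,cv2.COLOR_RGB2HSV)
def comps(m,lo,x0=185,x1=370,y0=70,y1=270):
    mm=np.zeros_like(m);mm[y0:y1,x0:x1]=m[y0:y1,x0:x1]
    n,l,s,ce=cv2.connectedComponentsWithStats(mm); return [(ce[i].round(1).tolist(),s[i].tolist()) for i in range(1,n) if s[i,4]>=lo]
red=((hsv[...,0]<6)|(hsv[...,0]>172))&(hsv[...,1]>170)&(hsv[...,2]>90)
org=(hsv[...,0]>=8)&(hsv[...,0]<20)&(hsv[...,1]>180)&(hsv[...,2]>150)
blk=hsv[...,2]<55
for n,m in(("red",red),("org",org),("blk",blk)): print(n,comps(m.astype(np.uint8),8))
crop=im[95:270,185:370]; cv2.imwrite("pics/crop.png",cv2.cvtColor(cv2.resize(crop,None,fx=4,fy=3.4286*1.0 if 0 else 3.4,interpolation=cv2.INTER_CUBIC) if 0 else cv2.resize(crop,None,fx=3.4,fy=3.4,interpolation=cv2.INTER_CUBIC),cv2.COLOR_RGB2BGR))
print("wheel",onz(c,[[259.5,158.5]],.072),"piv",onz(c,[[295.3,148.5]],.079),"tip",onz(c,[[343,204]],.079),"ends",onz(c,[[291,223],[351,151]],.045),"mark",onz(c,[[292,242]],.055))
```

```text
red [([316.7, 172.3], [290, 142, 57, 65, 382])]
org [([293.0, 241.3], [289, 236, 9, 11, 36])]
blk [([226.2, 116.1], [194, 78, 67, 74, 145]), ([258.3, 158.7], [239, 139, 40, 40, 898]), ([216.0, 144.9], [214, 142, 5, 6, 9]), ([350.7, 150.3], [347, 147, 8, 8, 39]), ([225.7, 151.7], [223, 149, 6, 6, 11]), ([291.0, 223.2], [287, 220, 9, 8, 46])]
wheel [[0.54645657 0.30590062 0.072     ]] piv [[0.56375303 0.23248742 0.079     ]] tip [[0.44724585 0.14090247 0.079     ]] ends [[0.41481116 0.24465984 0.045     ]
 [0.56325942 0.11090549 0.045     ]] mark [[0.37532898 0.24483358 0.055     ]]
```

View pics/crop.png

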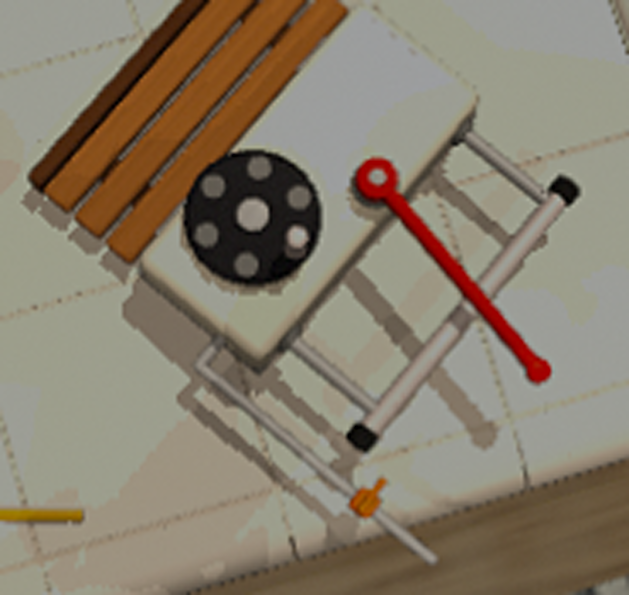

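The crop shows the wheel centred near (259,159), the peg top at about (272,165), and the lever crossing the bar. The pointer is at (293,241), with its fin extending toward the bar. Now I'll fit the stand pose.

```bash
cat >> h.py <<'E'
def fit(S,W):
    S=np.array(S,float);W=np.array(W,float)[:,:2];a=S-S.mean(0);b=W-W.mean(0)
    H=a.T@b; th=np.arctan2(H[0,1]-H[1,0],H[0,0]+H[1,1]); R=np.array([[np.cos(th),-np.sin(th)],[np.sin(th),np.cos(th)]])
    o=W.mean(0)-R@S.mean(0); return th,R,o,((S@R.T+o)-W)*1e3
E
python3 - <<'E'
from h import *
c=cam("top")
W=np.vstack([onz(c,[[259.1,158.8]],.072),onz(c,[[295.4,147.6]],.079),onz(c,[[350.7,150.4],[291,223.2]],.045)])
L=np.linalg.norm(W[3]-W[2])*500
th,R,o,e=fit([[15,45],[-28,-20],[-120,-L],[-120,L]],np.c_[W[:,:2]*1000])
print(np.degrees(th),o,e/1e3,"L",L)
toS=lambda p:(np.atleast_2d(p)[:,:2]*1e3-o)@R
np.savez("stand.npz",th=th,R=R,o=o)
print("peg",toS(onz(c,[[272.4,165]],.108)),"tip",toS(onz(c,[[343.3,204.2]],.079)))
for z in(.045,.063): print("fin",toS(onz(c,[[296.8,237.6],[293,241.3],[292.3,243]],z)))
ax=R@[15,45]+o; peg=R@[-17,45]+o
print("axis",ax,"peg",peg,"bar y45",R@[-120,45]+o)
E
```

```text
48.18744976417762 [569.4406498  266.74562308] [[ 0.04605538  1.19087117]
 [ 0.05342297  0.34155277]
 [-0.32911032 -1.07985208]
 [ 0.22963197 -0.45257186]] L 100.3707439150225
peg [[-18.41549147  42.90015055]] tip [[-175.98342781    7.09843039]]
fin [[-147.92266578  115.99658642]
 [-146.77529597  126.87576874]
 [-147.9003071   130.48507104]]
fin [[-147.22281909  117.61430045]
 [-146.09616298  128.29707863]
 [-147.20086405  131.84122145]]
axis [545.90123677 307.92688137] peg [524.56697291 284.07632193] bar y45 [455.89731112 207.30733372]
```

>>> arm_command --plan '[{"linear": [0.484, -0.375, 0], "roll": -0.357, "jaw": 0.4}, {"linear": [0.484, -0.375, 0], "roll": -0.357, "jaw": 0.4}, {"linear": [0.484, -0.375, 0], "roll": -0.357, "jaw": 0.4}, {"linear": [0.484, -0.375, 0], "roll": -0.357, "jaw": 0.4}, {"linear": [0.484, -0.375, 0], "roll": -0.357, "jaw": 0.4}, {"linear": [0.484, -0.375, 0], "roll": -0.357, "jaw": 0.4}, {"linear": [0.484, -0.375, 0], "roll": -0.357, "jaw": 0.4}, {"linear": [0.484, -0.375, 0], "roll": -0.357, "jaw": 0.4}, {"linear": [0.484, -0.375, 0], "roll": -0.357, "jaw": 0.4}, {"linear": [0.484, -0.375, 0], "roll": -0.357, "jaw": 0.4}, {"linear": [0.484, -0.375, 0], "roll": -0.357, "jaw": 0.4}, {"linear": [0.484, -0.375, 0], "roll": -0.357, "jaw": 0.4}, {"linear": [0.484, -0.375, 0], "roll": -0.357, "jaw": 0.4}, {"linear": [0.484, -0.375, 0], "roll": -0.357, "jaw": 0.4}, {"linear": [0.484, -0.375, 0], "roll": -0.357, "jaw": 0.4}, {"linear": [0.484, -0.375, 0], "roll": -0.357, "jaw": 0.4}, {"linear": [0, 0, -0.4], "roll": 0, "jaw": 0.4}, {"linear": [0, 0, 0], "roll": 0, "jaw": 0.4}, {"linear": [0, 0, 0], "roll": 0, "jaw": 0.4}]' --newtons 40

```text
time_s: 2.1
tool_pos: [0.5243, 0.2837, 0.2109]
tool_rot: [-179.9, -0.0, 138.2]
force: [-0.4, -0.1, 0.2]
gripper_width: 0.0509
grasp_force: 0.0
```

Run:
```python
from h import *
c=cam("wrist"); save(c,"w1"); s=arm.state(); print(s["tool_pos"],s["tool_rot"],s["gripper_width"])
d=np.load("stand.npz");R,o=d["R"],d["o"]
w=lambda x,y,z:np.r_[R@[x,y]+o,z*1.]/1e3
print(proj(c,[w(-17,45,108),w(15,45,72),w(-147,132,63),w(-120,100,52),w(-120,-100,52)]))
```

```text
[0.52459449 0.28419803 0.21162017] [-1.79980873e+02 -1.61367816e-02  1.38192744e+02] 0.05123115485781727
[[255.86388046 193.57133157]
 [290.75709459 181.52880761]
 [108.80181191  84.15851985]
 [145.55289482 119.0621055 ]
 [164.53408748 300.11249448]]
```

View pics/w1.png

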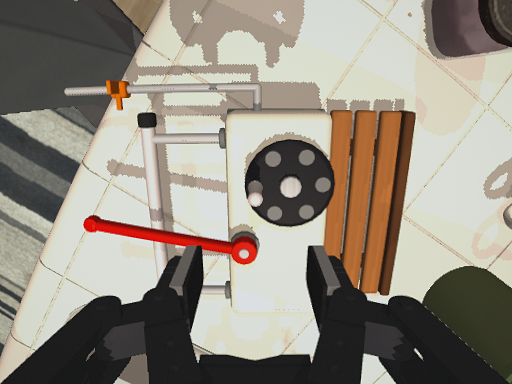

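The wrist view shows the peg top at about (255,199), the wheel disc centred near (289.5,182.5), and the pointer fin at (119,100). The peg is slightly past angle 0. I'll measure that precisely.

Run:
```python
from h import *
c=cam("wrist"); im=c["img"]; hsv=cv2.cvtColor(im,cv2.COLOR_RGB2HSV)
d=np.load("stand.npz");R,o=d["R"],d["o"]
toS=lambda p:(np.atleast_2d(p)[:,:2]*1e3-o)@R
w=lambda x,y,z:np.r_[R@[x,y]+o,z*1.]/1e3
print("cam",-c["R"].T@c["t"],c["K"][0,0])
print("wheel disc",toS(onz(c,[[289.5,182.5]],.072)),"piv",toS(onz(c,[[244,252]],.079)))
print("peg",toS(onz(c,[[255,199.5]],.108)))
for a in(0,.05,.1,.15): print(a,proj(c,[w(15-32*np.cos(a),45-32*np.sin(a),108)]))
org=((hsv[...,0]>=5)&(hsv[...,0]<20)&(hsv[...,1]>180)&(hsv[...,2]>120))[60:130,90:140]
for r in range(60,130):
    k=np.where(org[r-60])[0]
    if len(k): print(r,k.min()+90,k.max()+90,end="; ")
print("\nfin63",toS(onz(c,[[120.5,105],[119.5,98]],.063)),"bar", toS(onz(c,[[147,120]],.045)), toS(onz(c,[[151,180]],.052)))
```

```text
cam [0.46489149 0.33666082 0.35485271] 320.8644579738363
wheel disc [[14.65434988 43.92493683]] piv [[-27.47615946 -23.71163509]]
peg [[-17.03697877  39.76991133]]
0 [[255.05735365 193.37963897]]
0.05 [[255.10308973 195.25946443]]
0.1 [[255.24710873 197.1275292 ]]
0.15 [[255.48848895 198.97924894]]
80 107 108; 81 106 125; 82 106 124; 83 106 124; 84 106 124; 85 106 124; 86 106 124; 87 106 124; 88 107 124; 89 107 125; 90 107 125; 91 107 125; 92 107 125; 93 107 125; 94 110 125; 95 110 125; 96 111 125; 97 112 126; 98 116 120; 99 116 120; 100 116 120; 101 116 120; 102 116 120; 103 116 120; 104 116 120; 105 117 120; 106 117 120; 107 117 120; 108 117 120; 109 117 120; 
fin63 [[-137.69427837  113.65578791]
 [-137.96841675  119.78481504]] bar [[-120.49887819   98.45920187]] [[-119.69996548   40.73530935]]
```

>>> arm_command --plan '[{"linear": [0.05, -0.04, 0], "roll": 0, "jaw": 0.4}, {"linear": [0, 0, -0.5], "roll": 0, "jaw": 0.4}, {"linear": [0, 0, -0.5], "roll": 0, "jaw": 0.4}, {"linear": [0, 0, -0.5], "roll": 0, "jaw": 0.4}, {"linear": [0, 0, -0.5], "roll": 0, "jaw": 0.4}, {"linear": [0, 0, -0.4], "roll": 0, "jaw": 0.4}, {"linear": [0, 0, -0.2], "roll": 0, "jaw": 0.4}, {"linear": [0, 0, 0], "roll": 0, "jaw": 0.4}, {"linear": [0, 0, 0], "roll": 0, "jaw": 1}, {"linear": [0, 0, 0], "roll": 0, "jaw": 1}, {"linear": [0, 0, 0], "roll": 0, "jaw": 1}, {"linear": [0, 0, 0], "roll": 0, "jaw": 1}, {"linear": [0, 0, 0], "roll": 0, "jaw": 1}, {"linear": [0, 0, 0], "roll": 0, "jaw": 1}]' --newtons 40

```text
time_s: 3.6
tool_pos: [0.5275, 0.2814, 0.0826]
tool_rot: [-180.0, 0.1, 138.1]
force: [-2.3, -2.6, 6.7]
gripper_width: 0.0098
grasp_force: 39.1
```

Run:
```python
from h import *
d=np.load("stand.npz");R,o=d["R"],d["o"]
s=arm.state(); print(s["tool_pos"],s["gripper_width"],s["grasp_force"],s["force"])
p=s["tool_pos"][:2]*1e3; print("S",(p-o)@R)
a0=.09; th=d["th"]+np.pi
P=lambda a:32*np.array([np.cos(th+a),np.sin(th+a)])
A=np.linspace(a0,6.6,41); Q=np.array([P(a) for a in A])/50
D=np.diff(np.round(Q,2),axis=0).round(2)
print(D.tolist())
```

```text
[0.52750291 0.28135193 0.08264458] 0.0097556389903583 39.07928403321421 [-2.2641678  -2.57889568  6.66242695]
S [-17.07319439  40.99542403]
[[0.09, -0.06], [0.09, -0.04], [0.1, -0.02], [0.11, -0.01], [0.1, 0.01], [0.1, 0.03], [0.1, 0.04], [0.08, 0.06], [0.08, 0.07], [0.06, 0.08], [0.05, 0.09], [0.04, 0.1], [0.02, 0.1], [0.0, 0.1], [-0.02, 0.11], [-0.03, 0.1], [-0.05, 0.09], [-0.06, 0.08], [-0.07, 0.07], [-0.09, 0.06], [-0.09, 0.05], [-0.1, 0.03], [-0.11, 0.01], [-0.1, 0.0], [-0.1, -0.03], [-0.1, -0.03], [-0.09, -0.06], [-0.08, -0.06], [-0.07, -0.08], [-0.05, -0.09], [-0.04, -0.1], [-0.02, -0.1], [-0.01, -0.1], [0.01, -0.11], [0.03, -0.1], [0.04, -0.09], [0.06, -0.09], [0.07, -0.07], [0.08, -0.07], [0.09, -0.05]]
```

>>> arm_command --plan '[{"linear": [0.09, -0.06, 0], "roll": 0, "jaw": 1}, {"linear": [0.09, -0.04, 0], "roll": 0, "jaw": 1}, {"linear": [0.1, -0.02, 0], "roll": 0, "jaw": 1}, {"linear": [0.11, -0.01, 0], "roll": 0, "jaw": 1}, {"linear": [0.1, 0.01, 0], "roll": 0, "jaw": 1}]'

```text
time_s: 4.1
tool_pos: [0.5527, 0.2746, 0.0826]
tool_rot: [-180.0, 0.1, 138.1]
force: [-0.8, -4.7, 5.1]
gripper_width: 0.01
grasp_force: 39.0
```

Run:
```python
from h import *
c=cam("top"); cv2.imwrite("pics/t2.png",cv2.cvtColor(cv2.resize(c["img"][95:270,185:370],None,fx=3,fy=3,interpolation=cv2.INTER_CUBIC),cv2.COLOR_RGB2BGR)); 
c=cam("wrist"); save(c,"w2"); cv2.imwrite("pics/both.png",np.hstack([cv2.resize(cv2.imread("pics/t2.png"),(400,380)),cv2.resize(cv2.imread("pics/w2.png"),(400,380))]))
```

```text
(no output)
```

View pics/both.png

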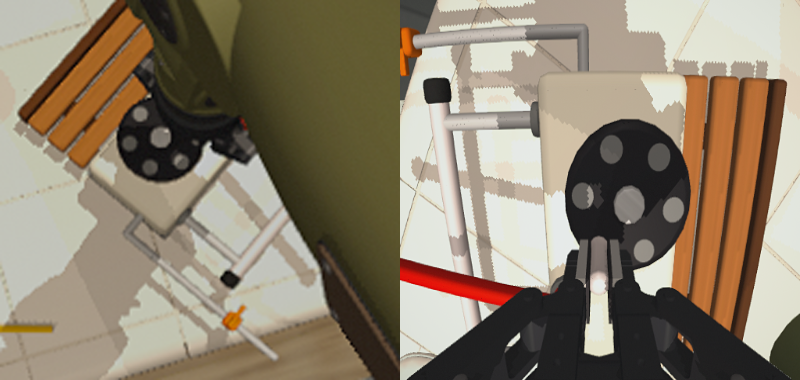

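The peg sits between the fingers at (598,265) and the wheel has turned with it. I'll go on winding.

>>> arm_command --plan '[{"linear": [0.1, 0.03, 0], "roll": 0, "jaw": 1}, {"linear": [0.1, 0.04, 0], "roll": 0, "jaw": 1}, {"linear": [0.08, 0.06, 0], "roll": 0, "jaw": 1}, {"linear": [0.08, 0.07, 0], "roll": 0, "jaw": 1}, {"linear": [0.06, 0.08, 0], "roll": 0, "jaw": 1}, {"linear": [0.05, 0.09, 0], "roll": 0, "jaw": 1}, {"linear": [0.04, 0.1, 0], "roll": 0, "jaw": 1}, {"linear": [0.02, 0.1, 0], "roll": 0, "jaw": 1}, {"linear": [0, 0.1, 0], "roll": 0, "jaw": 1}, {"linear": [-0.02, 0.11, 0], "roll": 0, "jaw": 1}, {"linear": [-0.03, 0.1, 0], "roll": 0, "jaw": 1}, {"linear": [-0.05, 0.09, 0], "roll": 0, "jaw": 1}]'

```text
time_s: 5.4
tool_pos: [0.5735, 0.3253, 0.0825]
tool_rot: [179.9, -0.0, 138.2]
force: [-2.4, -4.1, 9.4]
gripper_width: 0.0098
grasp_force: 39.7
```

>>> arm_command --plan '[{"linear": [-0.06, 0.08, 0], "roll": 0, "jaw": 1}, {"linear": [-0.07, 0.07, 0], "roll": 0, "jaw": 1}, {"linear": [-0.09, 0.06, 0], "roll": 0, "jaw": 1}, {"linear": [-0.09, 0.05, 0], "roll": 0, "jaw": 1}, {"linear": [-0.1, 0.03, 0], "roll": 0, "jaw": 1}, {"linear": [-0.11, 0.01, 0], "roll": 0, "jaw": 1}, {"linear": [-0.1, 0, 0], "roll": 0, "jaw": 1}, {"linear": [-0.1, -0.03, 0], "roll": 0, "jaw": 1}, {"linear": [-0.1, -0.03, 0], "roll": 0, "jaw": 1}, {"linear": [-0.09, -0.06, 0], "roll": 0, "jaw": 1}, {"linear": [-0.08, -0.06, 0], "roll": 0, "jaw": 1}, {"linear": [-0.07, -0.08, 0], "roll": 0, "jaw": 1}]'

```text
time_s: 6.6
tool_pos: [0.5228, 0.3267, 0.0826]
tool_rot: [179.8, 0.2, 138.1]
force: [6.4, -2.2, 3.1]
gripper_width: 0.01
grasp_force: 39.1
```

>>> arm_command --plan '[{"linear": [-0.05, -0.09, 0], "roll": 0, "jaw": 1}, {"linear": [-0.04, -0.1, 0], "roll": 0, "jaw": 1}, {"linear": [-0.02, -0.1, 0], "roll": 0, "jaw": 1}, {"linear": [-0.01, -0.1, 0], "roll": 0, "jaw": 1}, {"linear": [0.01, -0.11, 0], "roll": 0, "jaw": 1}, {"linear": [0.03, -0.1, 0], "roll": 0, "jaw": 1}, {"linear": [0.04, -0.09, 0], "roll": 0, "jaw": 1}]'

```text
time_s: 7.3
tool_pos: [0.5182, 0.2934, 0.0825]
tool_rot: [179.9, -0.1, 138.2]
force: [-1.6, 1.3, 10.1]
gripper_width: 0.0102
grasp_force: 39.8
```

Run:
```python
from h import *
d=np.load("stand.npz");R,o=d["R"],d["o"]
s=arm.state(); p=s["tool_pos"][:2]*1e3; S=(p-o)@R; print("S",S, "ang",np.arctan2(-(S[1]-45),-(S[0]-15)),np.hypot(S[0]-15,S[1]-45),s["force"])
```

```text
S [-14.2586561   55.94287911] ang -0.3578979193992712 31.238046669238425 [-1.56359578  1.307986   10.1361969 ]
```

>>> arm_command --plan '[{"linear": [0.06, -0.09, 0], "roll": 0, "jaw": 1}, {"linear": [0.07, -0.07, 0], "roll": 0, "jaw": 1}, {"linear": [0.08, -0.07, 0], "roll": 0, "jaw": 1}, {"linear": [0.09, -0.05, 0], "roll": 0, "jaw": 1}, {"linear": [0.05, -0.02, 0], "roll": 0, "jaw": 1}, {"linear": [0, 0, 0], "roll": 0, "jaw": 1}]'

```text
time_s: 7.9
tool_pos: [0.535, 0.2768, 0.0825]
tool_rot: [-179.9, -0.1, 138.2]
force: [-4.4, -3.8, 13.3]
gripper_width: 0.0096
grasp_force: 40.2
```

Run:
```python
from h import *
d=np.load("stand.npz");R,o=d["R"],d["o"]
s=arm.state(); p=s["tool_pos"][:2]*1e3; S=(p-o)@R; print("S",S, "ang",2*np.pi+np.arctan2(-(S[1]-45),-(S[0]-15)),np.hypot(S[0]-15,S[1]-45),"Fstand",s["force"][:2]@R)
```

```text
S [-15.4538144   32.35031818] ang 6.676873332997131 32.976495594844245 Fstand [-5.73384354  0.71309099]
```

>>> arm_command --plan '[{"linear": [0.04, -0.015, 0], "roll": 0, "jaw": 1}, {"linear": [0.04, -0.015, 0], "roll": 0, "jaw": 1}, {"linear": [0, 0, 0], "roll": 0, "jaw": 1}]'

```text
time_s: 8.2
tool_pos: [0.5354, 0.2766, 0.0823]
tool_rot: [-179.8, -0.5, 138.3]
force: [-14.7, 0.3, 20.6]
gripper_width: 0.0098
grasp_force: 40.9
```

Run:
```python
from h import *
d=np.load("stand.npz");R,o=d["R"],d["o"]
s=arm.state(); p=s["tool_pos"][:2]*1e3; S=(p-o)@R; print("S",S, "ang",2*np.pi+np.arctan2(-(S[1]-45),-(S[0]-15)),np.hypot(S[0]-15,S[1]-45),"Fstand",s["force"][:2]@R)
```

```text
S [-15.35498283  31.93366333] ang 6.689664036126306 33.047755393078646 Fstand [-9.53869858 11.13472794]
```

>>> arm_command --plan '[{"linear": [-0.04, 0.015, 0], "roll": 0, "jaw": 1}, {"linear": [0, 0, 0], "roll": 0, "jaw": 0.4}, {"linear": [0, 0, 0], "roll": 0, "jaw": 0.4}, {"linear": [0, 0, 0], "roll": 0, "jaw": 0.4}, {"linear": [0, 0, 0.4], "roll": 0, "jaw": 0.4}, {"linear": [0, 0, 0.6], "roll": 0, "jaw": 0.4}, {"linear": [0, 0, 0.6], "roll": 0, "jaw": 0.4}, {"linear": [-0.4, -0.34, 0], "roll": 0, "jaw": 0.4}, {"linear": [-0.4, -0.33, 0], "roll": 0, "jaw": 0.4}, {"linear": [-0.4, -0.34, 0], "roll": 0, "jaw": 0.4}, {"linear": [-0.4, -0.33, 0], "roll": 0, "jaw": 0.4}, {"linear": [0, 0, 0], "roll": 0, "jaw": 0.4}, {"linear": [0, 0, 0], "roll": 0, "jaw": 0.4}]'

```text
time_s: 9.5
tool_pos: [0.4581, 0.2092, 0.1613]
tool_rot: [180.0, -0.0, 138.1]
force: [0.5, -0.2, 0.4]
gripper_width: 0.0513
grasp_force: 0.0
```

Run:
```python
from h import *
d=np.load("stand.npz");R,o=d["R"],d["o"]
c=cam("wrist"); save(c,"w3"); s=arm.state(); print(s["tool_pos"],s["tool_rot"],(s["tool_pos"][:2]*1e3-o)@R)
toS=lambda p:(np.atleast_2d(p)[:,:2]*1e3-o)@R
print("camS",toS(-c["R"].T@c["t"]))
```

```text
[0.45861168 0.20959534 0.1613803 ] [1.79952396e+02 1.35007251e-05 1.38153415e+02] [-116.48502049   44.50230145]
camS [[-117.86579252  124.15251571]]
```

View pics/w3.png

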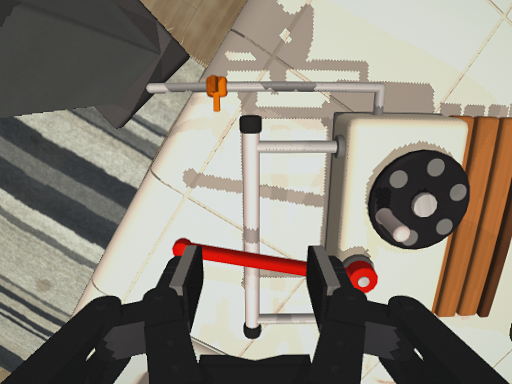

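The wrist view shows the pointer fin at about (217,103) and the bar's left cap at (251,124). The lever is still open, with its tip at (181,247), and the peg is at (398,232), past a full turn. I'll measure the pointer and bar from all three views.

Run:
```python
from h import *
d=np.load("stand.npz");R,o=d["R"],d["o"]
toS=lambda p:(np.atleast_2d(p)[:,:2]*1e3-o)@R
w=lambda x,y,z:np.r_[R@[x,y]+o,z*1.]/1e3
s=arm.state(); t=(s["tool_pos"][:2]*1e3-o)@R
vis=[]
for n in("wrist","top","scene"):
    c=cam(n); hsv=cv2.cvtColor(c["img"],cv2.COLOR_RGB2HSV)
    m=((hsv[...,0]>=5)&(hsv[...,0]<20)&(hsv[...,1]>170)&(hsv[...,2]>110)).astype(np.uint8)
    u0,v0=proj(c,[w(-145,125,50)])[0]; u0,v0=int(u0),int(v0); r=28 if n=="wrist" else 14
    mm=np.zeros_like(m); mm[max(v0-r,0):v0+r,max(u0-r,0):u0+r]=m[max(v0-r,0):v0+r,max(u0-r,0):u0+r]
    print(n,(u0,v0),mm.sum())
    for v in range(384):
        k=np.where(mm[v])[0]
        if len(k): print(v,k.min(),k.max(),end="; ")
    print()
    for X in(-140,-143,-146): print(X,proj(c,[w(X,132,63),w(X,124,63),w(X,118,63),w(X,118,45)]).round(1).tolist())
    if n=="wrist":
        g=c["img"][...,1].astype(float)
        print("bar60 edges", c["img"][185,235:270,1].tolist())
        for row in(160,185,215):
            print(row,toS(onz(c,[[243.5,row],[260,row]],.045)))
        print("tcp proj",proj(c,[w(*t,s["tool_pos"][2]*1e3),w(-120,100,45),w(-120,-100,45),w(15,45,72)]))
```

```text
wrist (217, 89) 435
75 210 212; 76 209 220; 77 207 223; 78 206 224; 79 206 224; 80 206 224; 81 206 224; 82 206 224; 83 206 224; 84 206 224; 85 206 224; 86 206 224; 87 206 224; 88 206 224; 89 206 224; 90 206 225; 91 206 225; 92 206 225; 93 206 225; 94 207 225; 95 208 223; 96 212 218; 97 213 218; 98 213 218; 99 213 218; 100 213 218; 101 213 218; 102 213 218; 103 213 218; 104 213 218; 105 213 218; 106 213 218; 107 213 218; 108 213 218; 109 213 218; 110 213 217; 
-140 [[222.3, 79.4], [222.6, 90.9], [222.8, 99.4], [224.9, 98.8]]
-143 [[218.1, 79.4], [218.5, 90.9], [218.7, 99.4], [221.1, 98.8]]
-146 [[214.0, 79.4], [214.3, 90.9], [214.6, 99.4], [217.3, 98.8]]
bar60 edges [165, 165, 165, 165, 166, 166, 163, 120, 162, 179, 194, 206, 216, 223, 225, 224, 224, 225, 223, 214, 193, 179, 154, 110, 142, 140, 140, 147, 138, 139, 146, 149, 215, 228, 208]
160 [[-125.91846413   69.14175014]
 [-112.33777061   69.14263281]]
185 [[-126.12635206   47.69630231]
 [-112.21517924   47.69770458]]
215 [[-126.40383901   20.51510576]
 [-112.05252211   20.5171928 ]]
tcp proj [[255.55621181 256.37672578]
 [250.58295128 121.97075072]
 [251.27207246 326.55414296]
 [422.06908384 198.26060268]]
top (293, 239) 55
236 296 297; 237 296 297; 238 295 296; 239 291 295; 240 290 295; 241 289 295; 242 288 295; 243 288 295; 244 289 295; 245 290 294; 246 291 293; 
-140 [[289.5, 240.8], [292.0, 237.7], [293.9, 235.4], [293.2, 235.9]]
-143 [[290.7, 241.7], [293.2, 238.7], [295.1, 236.4], [294.3, 236.8]]
-146 [[291.8, 242.7], [294.3, 239.6], [296.2, 237.4], [295.5, 237.7]]
scene (304, 213) 29
214 305 305; 215 305 305; 216 305 306; 217 304 306; 218 304 308; 219 305 309; 220 305 309; 221 305 309; 222 305 308; 223 306 306; 
-140 [[303.8, 209.8], [302.8, 208.1], [302.1, 206.8], [301.4, 214.1]]
-143 [[305.2, 209.7], [304.2, 208.0], [303.4, 206.7], [302.8, 214.0]]
-146 [[306.5, 209.6], [305.5, 207.9], [304.7, 206.6], [304.1, 214.0]]
```

>>> arm_command --plan '[{"linear": [-0.04, -0.045, 0], "roll": 0, "jaw": 0.4}, {"linear": [0, 0, -0.5], "roll": 0, "jaw": 0.4}, {"linear": [0, 0, -0.5], "roll": 0, "jaw": 0.4}, {"linear": [0, 0, -0.5], "roll": 0, "jaw": 0.4}, {"linear": [0, 0, -0.5], "roll": 0, "jaw": 0.4}, {"linear": [0, 0, -0.4], "roll": 0, "jaw": 0.4}, {"linear": [0, 0, -0.3], "roll": 0, "jaw": 0.4}, {"linear": [0, 0, 0], "roll": 0, "jaw": 0.4}, {"linear": [0, 0, 0], "roll": 0, "jaw": 1}, {"linear": [0, 0, 0], "roll": 0, "jaw": 1}, {"linear": [0, 0, 0], "roll": 0, "jaw": 1}, {"linear": [0, 0, 0], "roll": 0, "jaw": 1}, {"linear": [0, 0, 0], "roll": 0, "jaw": 1}]' --newtons 30

```text
time_s: 11.0
tool_pos: [0.4563, 0.2067, 0.0273]
tool_rot: [180.0, 0.1, 138.2]
force: [-2.5, -3.0, 6.0]
gripper_width: 0.0131
grasp_force: 29.4
```

>>> arm_command --plan '[{"linear": [-0.05, -0.056, 0], "roll": 0, "jaw": 1}, {"linear": [-0.05, -0.056, 0], "roll": 0, "jaw": 1}, {"linear": [-0.05, -0.056, 0], "roll": 0, "jaw": 1}, {"linear": [-0.05, -0.056, 0], "roll": 0, "jaw": 1}, {"linear": [-0.05, -0.056, 0], "roll": 0, "jaw": 1}, {"linear": [-0.05, -0.056, 0], "roll": 0, "jaw": 1}, {"linear": [-0.05, -0.056, 0], "roll": 0, "jaw": 1}, {"linear": [0, 0, 0], "roll": 0, "jaw": 1}, {"linear": [0, 0, 0], "roll": 0, "jaw": 1}]'

```text
time_s: 11.9
tool_pos: [0.4395, 0.1877, 0.0273]
tool_rot: [179.9, 0.0, 138.2]
force: [1.3, 2.5, 7.1]
gripper_width: 0.0129
grasp_force: 30.0
```

Run:
```python
from h import *
d=np.load("stand.npz");R,o=d["R"],d["o"]
s=arm.state(); print((s["tool_pos"][:2]*1e3-o)@R,s["force"])
toS=lambda p:(np.atleast_2d(p)[:,:2]*1e3-o)@R
w=lambda x,y,z:np.r_[R@[x,y]+o,z*1.]/1e3
c=cam("wrist"); save(c,"w4"); print("camS",toS(-c["R"].T@c["t"]),proj(c,[w(-147,132,45),w(-147,118,45),w(-147,100,45),w(-147,70,45)]))
```

```text
[-145.52473976   44.14136739] [1.30908426 2.47873853 7.06775082]
camS [[-146.57103485  123.78794179]] [[252.39815524  67.56052054]
 [252.43692997 106.2230923 ]
 [252.49086254 152.96702   ]
 [252.58523441 223.03399223]]
```

View pics/w4.png

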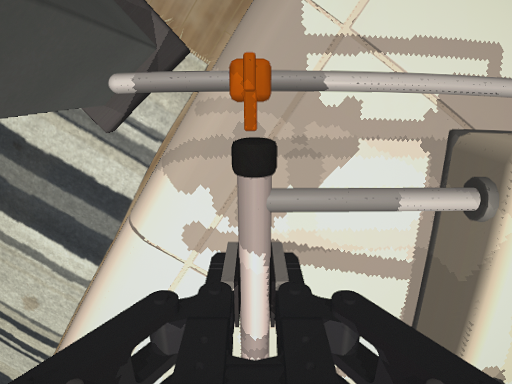

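The pointer fin is centred near column 250 and the bar cap near 254, so the bar needs about 1.5 mm more. I'll measure it exactly.

```bash
cat > m.py <<'E'
from h import *
d=np.load("stand.npz");R,o=d["R"],d["o"]
toS=lambda p:(np.atleast_2d(p)[:,:2]*1e3-o)@R
c=cam("wrist"); im=c["img"]; hsv=cv2.cvtColor(im,cv2.COLOR_RGB2HSV)
m=(hsv[...,0]>=3)&(hsv[...,0]<22)&(hsv[...,1]>170)&(hsv[...,2]>80)
b=(hsv[...,2]<70)
def tab(m,rows,u0,u1,z):
    q=[]
    for v in rows:
        k=np.where(m[v,u0:u1])[0]
        if len(k)>4: q.append([(k.min()+k.max())/2+u0,v,len(k)])
    q=np.array(q); S=toS(onz(c,q[:,:2],z)); return q.mean(0).round(1),S.mean(0).round(2)
def run(cap=range(145,172),pin=range(108,128),u=(215,295)):
    for z in(.045,.063): print("pin",z,tab(m,pin,*u,z))
    print("cap",tab(b,cap,*u,.045))
E
python3 -c "
from m import *
run()
print('clip',tab(m,range(62,98),215,295,.045),'edge',im[190,225:290,1].tolist())"
```

```text
pin 0.045 (array([249.5, 117.5,  12. ]), array([-148.09,  113.77]))
pin 0.063 (array([249.5, 117.5,  12. ]), array([-147.87,  115.21]))
cap (array([253.9, 158. ,  44.4]), array([-146.4 ,   97.96]))
clip (array([249.7,  79.5,  40.1]), array([-147.96,  127.73])) edge [168, 168, 168, 168, 169, 168, 168, 161, 139, 135, 152, 146, 122, 111, 125, 129, 132, 136, 138, 144, 148, 148, 150, 152, 155, 158, 159, 162, 165, 165, 163, 161, 158, 159, 159, 157, 156, 152, 151, 144, 139, 136, 133, 126, 119, 112, 114, 116, 116, 116, 117, 116, 117, 117, 117, 117, 116, 117, 117, 117, 117, 116, 117, 117, 117]
```

>>> arm_command --plan '[{"linear": [-0.021, -0.024, 0], "roll": 0, "jaw": 1}, {"linear": [0, 0, 0], "roll": 0, "jaw": 1}, {"linear": [0, 0, 0], "roll": 0, "jaw": 1}]' --newtons 20

```text
time_s: 12.3
tool_pos: [0.4386, 0.1867, 0.0273]
tool_rot: [179.9, 0.0, 138.2]
force: [1.8, 3.7, 6.7]
gripper_width: 0.0128
grasp_force: 30.0
```

```bash
python3 -c "
from m import *
run()
s=arm.state();print(toS(s['tool_pos']),s['force'][:2]@R)"
```

```text
pin 0.045 (array([253.5, 117.5,  12. ]), array([-147.99,  113.76]))
pin 0.063 (array([253.5, 117.5,  12. ]), array([-147.99,  115.2 ]))
cap (array([253.9, 158. ,  44.4]), array([-147.81,   97.95]))
[[-146.95185224   44.14556608]] [ 3.55926217 -0.11883418]
```

>>> arm_command --plan '[{"linear": [0.037, -0.033, 0], "roll": 0, "jaw": 1}, {"linear": [0.074, -0.067, 0], "roll": 0, "jaw": 1}, {"linear": [0.074, -0.067, 0], "roll": 0, "jaw": 1}]' --newtons 20

```text
time_s: 12.65
tool_pos: [0.4399, 0.1837, 0.0264]
tool_rot: [179.8, -1.2, 138.4]
force: [-22.8, 24.3, 16.2]
gripper_width: 0.013
grasp_force: 31.2
```

```bash
python3 -c "
from m import *
s=arm.state();print(toS(s['tool_pos']),s['force'][:2]@R,s['grasp_force'])"
```

```text
[[-148.46576343   41.07328416]] [ 2.01894976 30.88600287] 31.48617446422577
```

>>> arm_command --plan '[{"linear": [0, 0, 0], "roll": 0, "jaw": 0.84}, {"linear": [0, 0, 0], "roll": 0, "jaw": 0.84}, {"linear": [0, 0, 0], "roll": 0, "jaw": 0.84}]' --newtons 20

```text
time_s: 13.0
tool_pos: [0.4439, 0.1793, 0.0258]
tool_rot: [-180.0, -0.4, 138.2]
force: [-4.7, 8.7, 2.2]
gripper_width: 0.0132
grasp_force: 6.1
```

```bash
python3 -c "
from m import *
s=arm.state();print(toS(s['tool_pos']),s['tool_rot'],s['force'][:2]@R,s['grasp_force'],s['gripper_width'])
run(cap=range(120,140),pin=range(85,100))
save(c,'w5')"
```

```text
[[-148.86929444   35.3079469 ]] [-179.98508129   -0.37081397  138.24181594] [4.17137828 9.82573247] 6.135887056589127 0.013537587754424638
pin 0.045 (array([258.6,  92. ,  12.3]), array([-148.07,  114.24]))
pin 0.063 (array([258.6,  92. ,  12.3]), array([-148.3 ,  114.19]))
cap (array([254. , 129.5,  46.8]), array([-149.78,  100.31]))
```

>>> arm_command --plan '[{"linear": [0.023, 0.025, 0], "roll": 0, "jaw": 0.835}, {"linear": [0, 0, 0], "roll": 0, "jaw": 0.835}, {"linear": [0, 0, 0], "roll": 0, "jaw": 0.835}]'

```text
time_s: 13.35
tool_pos: [0.4476, 0.179, 0.0261]
tool_rot: [-180.0, -0.0, 138.2]
force: [0.8, 2.6, -0.4]
gripper_width: 0.0139
grasp_force: 1.3
```

```bash
python3 -c "
from m import *
s=arm.state();print(toS(s['tool_pos']),s['tool_rot'],s['force'][:2]@R,s['grasp_force'],s['gripper_width'])
run(cap=range(120,140),pin=range(85,100))"
```

```text
[[-146.5813673    32.18384932]] [-1.79989617e+02 -1.06302661e-02  1.38155901e+02] [2.3953627  1.83702785] 1.3403182849287987 0.013885984366116046
pin 0.045 (array([252.5,  91.5,  12. ]), array([-147.99,  111.5 ]))
pin 0.063 (array([252.5,  91.5,  12. ]), array([-147.89,  111.54]))
cap (array([253.8, 129.5,  46.5]), array([-147.48,   97.4 ]))
```

>>> arm_command --plan '[{"linear": [-0.007, -0.008, 0], "roll": 0, "jaw": 0.835}, {"linear": [0.037, -0.033, 0], "roll": 0, "jaw": 0.835}, {"linear": [0.0745, -0.0667, 0], "roll": 0, "jaw": 0.835}, {"linear": [0.037, -0.033, 0], "roll": 0, "jaw": 0.835}, {"linear": [0, 0, 0], "roll": 0, "jaw": 0.835}]'

```text
time_s: 13.9
tool_pos: [0.4555, 0.1716, 0.0264]
tool_rot: [180.0, 0.0, 138.1]
force: [1.7, 2.7, 0.1]
gripper_width: 0.0136
grasp_force: 1.5
```

```bash
cat > r.py <<'E'
from m import *
s=arm.state();y=toS(s['tool_pos'])[0,1];print(toS(s['tool_pos']),s['tool_rot'],s['force'],s['force'][:2]@R,s['grasp_force'],s['gripper_width'])
w=lambda x,y,z:np.r_[R@[x,y]+o,z*1.]/1e3
p=proj(c,[w(-148,121,45),w(-148,110,45),w(-148,101,45),w(-148,90,45)])[:,1].astype(int)
print(p)
if p[1]-p[0]>3 and p[0]>1: run(cap=range(p[2]+4,p[3]-4),pin=range(max(p[0],0),p[1]))
E
python3 r.py
```

```text
[[-146.87137435   21.47616269]] [1.79996878e+02 5.18774453e-02 1.38119375e+02] [ 1.32323652  1.94121826 -0.70344574] [2.32904433 0.3079541 ] 1.4986785873770714 0.014144323029663557
[ 33  65  90 120]
pin 0.045 (array([253. ,  48.5,  19.9]), array([-147.99,  115.86]))
pin 0.063 (array([253. ,  48.5,  19.9]), array([-147.92,  113.72]))
cap (array([253.5, 104.5,  46.5]), array([-147.8 ,   95.97]))
```

>>> arm_command --plan '[{"linear": [0.037, -0.033, 0], "roll": 0, "jaw": 0.835}, {"linear": [0.0745, -0.0667, 0], "roll": 0, "jaw": 0.835}, {"linear": [0.0745, -0.0667, 0], "roll": 0, "jaw": 0.835}, {"linear": [0.0745, -0.0667, 0], "roll": 0, "jaw": 0.835}, {"linear": [0.0745, -0.0667, 0], "roll": 0, "jaw": 0.835}, {"linear": [0.037, -0.033, 0], "roll": 0, "jaw": 0.835}, {"linear": [0, 0, 0], "roll": 0, "jaw": 0.835}]'

```text
time_s: 14.65
tool_pos: [0.4742, 0.1549, 0.0263]
tool_rot: [180.0, 0.1, 138.1]
force: [1.5, 2.7, -1.4]
gripper_width: 0.0144
grasp_force: 1.7
```

```bash
python3 r.py
```

```text
[[-146.89236462   -3.54520476]] [-1.79997452e+02  7.01210397e-02  1.38127315e+02] [ 2.31583247  2.00810097 -1.2213717 ] [ 3.04065352 -0.387267  ] 1.7295197769999504 0.014210062204302406
[-41  -8  18  50]
```

>>> arm_command --plan '[{"linear": [0.037, -0.033, 0], "roll": 0, "jaw": 0.835}, {"linear": [0.0745, -0.0667, 0], "roll": 0, "jaw": 0.835}, {"linear": [0.0745, -0.0667, 0], "roll": 0, "jaw": 0.835}, {"linear": [0.0745, -0.0667, 0], "roll": 0, "jaw": 0.835}, {"linear": [0.0745, -0.0667, 0], "roll": 0, "jaw": 0.835}, {"linear": [0.037, -0.033, 0], "roll": 0, "jaw": 0.835}, {"linear": [0, 0, 0], "roll": 0, "jaw": 0.835}]'

```text
time_s: 15.4
tool_pos: [0.4923, 0.1386, 0.0263]
tool_rot: [180.0, -0.0, 138.2]
force: [2.1, 3.9, -0.3]
gripper_width: 0.0142
grasp_force: 1.9
```

```bash
python3 r.py; python3 -c "
from h import *
a=cam('wrist')['img'];b=cam('top')['img'][95:270,185:370]
cv2.imwrite('pics/b6.png',np.hstack([cv2.resize(x,(400,380)) for x in(a,b)])[...,::-1])"
```

```text
[[-146.9454247   -27.89971535]] [-1.79995812e+02  1.49373012e-02  1.38151495e+02] [ 1.89956546  4.04551529 -1.11148274] [4.28167606 1.28132474] 1.9220039248466492 0.014302686888277651
[-114  -82  -55  -21]
```

View pics/b6.png

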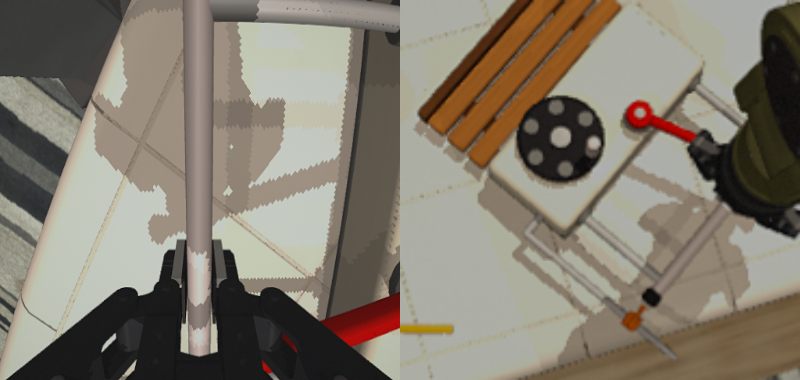

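The lever is swinging with the fingers and the bar cap is still beside the pointer. I'll continue slowly until I feel the stop.

>>> arm_command --plan '[{"linear": [0.0373, -0.0333, 0], "roll": 0, "jaw": 0.835}, {"linear": [0.0373, -0.0333, 0], "roll": 0, "jaw": 0.835}, {"linear": [0.0373, -0.0333, 0], "roll": 0, "jaw": 0.835}, {"linear": [0, 0, 0], "roll": 0, "jaw": 0.835}]'

```text
time_s: 15.95
tool_pos: [0.4974, 0.1339, 0.0262]
tool_rot: [-180.0, -0.0, 138.2]
force: [0.1, 4.6, 0.3]
gripper_width: 0.0142
grasp_force: 1.9
```

```bash
cat > lev.py <<'E'
from m import *
c=cam("top"); hsv=cv2.cvtColor(c["img"],cv2.COLOR_RGB2HSV)
r=(((hsv[...,0]<6)|(hsv[...,0]>172))&(hsv[...,1]>170)&(hsv[...,2]>70))
r[:130]=0;r[215:]=0;r[:,:285]=0;r[:,370:]=0
v,u=np.where(r); S=toS(onz(c,np.c_[u,v],.079))
k=np.hypot(S[:,0]+28,S[:,1]+20)>22
x,y=S[k].T; print("n",k.sum(),"mean-dir angle right",np.arctan2(-(y.mean()+20.5),-(x.mean()+28)),"line slope",np.polyfit(x,y,1)[0], "max r",np.hypot(x+28,y+20).max())
E
python3 r.py; python3 lev.py
```

```text
[[-147.0766316   -34.86976436]] [-1.79988306e+02 -4.00940822e-02  1.38175286e+02] [0.1777813  4.75098175 0.04420882] [3.65957518 3.03495359] 1.9342558085918427 0.014006890400785059
[-134 -103  -76  -42]
n 79 mean-dir angle right 0.36936268508835385 line slope 0.3668846791365472 max r 82.37866498621692
```

>>> arm_command --plan '[{"linear": [0.0373, -0.0333, 0], "roll": 0, "jaw": 0.835}, {"linear": [0, 0, 0], "roll": 0, "jaw": 0.835}]'

```text
time_s: 16.3
tool_pos: [0.4977, 0.1335, 0.0261]
tool_rot: [180.0, -0.3, 138.3]
force: [-5.3, 9.6, 3.3]
gripper_width: 0.0139
grasp_force: 1.7
```

```bash
python3 r.py; python3 lev.py
```

```text
[[-147.08396615  -35.39382476]] [179.98615644  -0.25801848 138.26637087] [-4.71006929  9.8059741   2.0772854 ] [ 4.16850335 10.04815708] 1.704983375966549 0.0141923171016532
[-135 -104  -77  -44]
n 80 mean-dir angle right 0.36952889648926834 line slope 0.3433386051433334 max r 58.57731837846133
```

>>> arm_command --plan '[{"linear": [-0.012, 0.01, 0], "roll": 0, "jaw": 1}, {"linear": [0, 0, 0], "roll": 0, "jaw": 1}, {"linear": [0, 0, 0], "roll": 0, "jaw": 1}, {"linear": [0, 0, 0], "roll": 0, "jaw": 1}]' --newtons 30

```text
time_s: 16.85
tool_pos: [0.4974, 0.1331, 0.0262]
tool_rot: [-179.9, -0.1, 138.2]
force: [-3.6, 5.5, 3.5]
gripper_width: 0.0127
grasp_force: 30.2
```

```bash
python3 r.py; python3 lev.py; python3 -c "
from m import *
c=cam('top'); hsv=cv2.cvtColor(c['img'],cv2.COLOR_RGB2HSV)
def comp(m):
    q=np.zeros(m.shape,np.uint8);q[215:255,270:312]=m[215:255,270:312]
    n,l,s,ce=cv2.connectedComponentsWithStats(q);return [(ce[i],s[i,4]) for i in range(1,n) if s[i,4]>12]
for m in(hsv[...,2]<55,(hsv[...,0]>=5)&(hsv[...,0]<20)&(hsv[...,1]>170)&(hsv[...,2]>110)):
    for ce,a in comp(m): print(ce.round(1),a,toS(onz(c,[ce],.045)).round(1))
b=c['img'][95:270,185:370]
cv2.imwrite('pics/b7.png',cv2.resize(b[100:170,60:140],None,fx=6,fy=6,interpolation=cv2.INTER_CUBIC)[...,::-1])"
```

```text
[[-147.60876536  -35.47924776]] [-1.79951170e+02 -1.47682318e-01  1.38208249e+02] [-4.42686603  7.1726399   2.95413359] [2.39461083 8.08144449] 30.15716314315796 0.013002055215188265
[-135 -104  -78  -44]
n 81 mean-dir angle right 0.3699899569600493 line slope 0.3480971142292905 max r 59.10696072369052
[301.1 231.7] 47 [[-147.  101.]]
[292.5 241.8] 53 [[-146.6  128.2]]
```

View pics/b7.png

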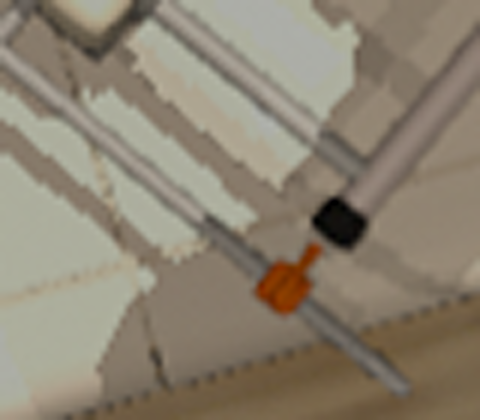

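>>> arm_command --plan '[{"linear": [0.005, 0.006, 0], "roll": 0, "jaw": 1}, {"linear": [0, 0, 0], "roll": 0, "jaw": 1}, {"linear": [0, 0, 0], "roll": 0, "jaw": 1}]'

```text
time_s: 17.4
tool_pos: [0.4975, 0.1331, 0.0262]
tool_rot: [-179.9, -0.1, 138.2]
force: [-4.9, 4.2, 4.7]
gripper_width: 0.0132
grasp_force: 30.4
```

```bash
python3 r.py; python3 lev.py; python3 -c "
from workcell import arm
print(arm.job_done())"
```

```text
[[-147.55119259  -35.46758305]] [-1.79915709e+02 -1.42020979e-01  1.38202952e+02] [-5.16700666  5.35139786  3.79632624] [0.54373591 7.41887917] 30.43347716331482 0.013009722760965703
[-136 -104  -78  -44]
n 81 mean-dir angle right 0.3699899569600493 line slope 0.3480971142292905 max r 59.10696072369052
the job is handed in; nothing more can be done
None
```

The job is handed in at about 17 s: the wheel is wound to its stop, the crossbar is gripped at the pointer (within about 0.5 mm by the cameras), and the red lever is pushed fully closed against its stop.

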